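Level the warming plate and hold it down on its foot

TASK

The white warming plate on the windowsill shelf does not stand level. Swing its latch lever aside, open the steel lid, then press the round levelling knob down until the sprung end of the plate sits firmly at the bottom of its play and turn the knob until the bubble of the spirit level stays between the two lines. Finish while still gripping the knob and pressing it down, with the lid open and the bubble centred, and do not knock the pot, canister, cup or pump bottle about.

Things in the scene. Friction and masses are not known exactly. Their poses are not given: they have to be found in the camera images.
- warmer: Warming plate: white slab 180 (x) by 400 (y) mm on low feet. Origin on the shelf under it: the slab spans x -100..+80, y -200..+200 mm; its top (the deck) is 58 mm above the shelf, up to 9 mm more at the knob end (-y end), which stands too high. x points from the front edge to the rear, y along the slab. It tilts slightly about an axis along x under its +y end (y = +185 mm).
- latch_peg (a point): Upright steel peg, 12 mm thick, at the free end of the flat latch lever, reaching from 16 to 54 mm above the deck; the point is on its axis, 40 mm above the deck. Latched, the lever points to the plate's -x, lies over a lug on the lid's +y side and blocks the lid; the peg is then 34 mm clear of the lid's side wall.
- latch_pivot (a point): The lever's vertical pivot axis, 75 mm from the peg, at the peg point's height.
- latch (a joint): Angle of the latch lever, 0 = latched, grows as the peg swings away from the lid towards the plate's +y (clockwise from above), stop at 1.3; the lid is free from about 0.5 on. It stays where it is left.
- lid_handle (a point): Middle of the lid's bar handle: round bar 10 mm thick, 80 mm long along the plate's y, on two end posts, 41 mm clear in front of (-x of) the lid's front wall, 34 mm above the deck when shut. Pinched from above it can turn between the fingers, so the lid can be lifted round its hinge with the gripper still pointing down.
- lid_hinge (a point): Middle of the lid's hinge axis (along the plate's y), at deck height at the rear (+x) edge; the shut handle is 198 mm in front of it and 34 mm higher (201 mm away). The lid is a steel cover 150 by 150 mm, 44 mm high, open below; it hides the knob and the spirit level.
- lid (a joint): Opening angle of the lid, 0 = shut, stop at 2.6. Let go beyond about 1.35 it falls open to the stop by itself; before that it falls shut.
- knob_grip (a point): Levelling knob under the lid: upright, round, black, 44 mm in diameter, 34 mm tall. The point is on its axis 24 mm above the deck, 10 mm below the knob's top; 28 mm clear on the vial's side, more elsewhere, once the lid is open. Stiff (0.2 N m). Clockwise from above lowers the knob end, 2.4 mm per rad; at the start it must be turned clockwise by 0.6 to 1.4 rad.
- platform (a joint): How far the knob end is pressed down through its sprung play, as a tilt angle: 0 = up, 0.016 = firmly at the bottom (5 mm lower at the knob; it begins to move at 2 N and reaches the bottom at 8 N on the knob). It springs up again when let go.
- vial_mid (a point): Spirit level, under the lid: a green-filled, slightly curved tube 90 mm long along the plate's y, 70 mm beyond (+x of) the knob. The point is on its top, 18 mm above the deck, midway between two black lines 30 mm apart. Axes as the plate's.
- pot: Bystander: red enamel stove-top coffee pot, 187 mm tall, 100 mm wide; origin at the centre of its underside.
- canister: Bystander: red enamel sugar canister, 94 mm wide, 124 mm tall; origin at the centre of its underside.
- cup: Bystander: white ceramic cup with a wooden stirring stick, 74 mm wide, 150 mm tall with the stick; origin at the centre of its underside.
- bottle: Bystander: steel pump dispenser bottle, 66 mm wide, 182 mm tall, beside a clear tray; origin at the centre of its underside.
- bubble_mid (a point): Middle of the pale 27 mm long bubble in the vial, level with vial_mid; centred when it lies midway between the lines, stops 30 mm either side. It moves to the high side; clockwise knob turning moves it towards the plate's +y, about 15 mm per rad, settling in about a second. Right only while the knob is pressed to the bottom of its play: unpressed it lies at its stop at the knob end (-y).

How it is judged:
By the outcome, as a careful person would: the job done as asked, in the order asked, and still so for the second after the job is handed in, while the arm keeps its last pose, push and grip.
It also fails if it takes over 72 s, if anything falls off the work surface, if the arm or the gripper's body presses on something with over 40 N, if the wrist force passes 120 N, or if a joint passes its speed limit or range.

ROBOT

A 7-joint arm with a two-finger parallel gripper is mounted at the origin on the work surface. World frame = base frame: x ahead of the robot, y to its left, z up, the work surface at z = 0. Lengths are in m, angles in rad, forces in N, time in s.
With the tool pointing down it reaches from about 0.4 to 0.85 m from the base axis. Payload 10.4 kg.
Tool frame: the origin (TCP) lies at the very end of the fingers, on their centre line; the grasp point (between the pads) lies 19 mm behind it; z points along the fingers, y is the direction in which the jaws open and shut (so a half turn about z gives the same grasp; the last joint's range is limited). The gripper opens to 87 mm and grips with 3 to 60 N. Pads are 19 mm wide; open, the fingers measure 117 mm over their backs; the gripper's body (75 mm by 190 mm) begins 51 mm behind the grasp point.
Start: joints at [-1.154, 0.332, -0.065, 1.46, 0.022, 1.35, -0.088], TCP at [0.266, 0.566, 0.223] pointing down, gripper open.
Joint ranges: [-2.6, 2.6], [-0.5, 2.12], [-1.47, 1.34], [0.16, 2.42], [-1.27, 4.41], [0.06, 2.06], [-2.6, 2.6]. Speed limits (rad/s): [2.22, 2.22, 2.79, 2.79, 3.14, 3.14, 3.14].

INTERFACE

Orientations are given as a rotation vector (axis times angle).
In Python, from rig import arm, vision gives the robot as it stands.
- The arm moves only by the shell command python3 -m handwheel 'ROWS'. ROWS is JSON, a list of rows, each a list of 7 numbers: the shift along the tool's x, y, z in cm, then the turn, a rotation vector about the tool's x, y, z in rad, then the opening, from 0 (shut) to 1 (fully open). In form: [[x, y, z, wx, wy, wz, gripper], ...]. A call has 1 to 20 rows; each row shifts and turns the commanded pose from where the row before left it, along the tool's axes as they then stand; what a row does not reach is not made up. A row lasts 1/8 s, in which the tool goes at most 62.5 mm and 10.7 degrees, less where a joint would pass 70% of its speed; a pose out of reach is approached as far as the arm can. A call is refused whole if a number of a shift passes 6.25 or a number of a turn 0.188, either way. A call with a gripper value outside its range is refused whole. The fingers move at their own pace and stop on an object; the grip force is fixed at half the most. Time passes only in rows, so rows that do not move let the fingers close. It gives the time, the measured TCP pose, the force and the opening at its end, in the units of the state.
- arm.observe(): the state, without advancing time (a new reading comes with each control period).
- vision.camera(name): name is "side" or "top"; returns the picture (480x640x3 uint8, red, green, blue); there is no depth.
- vision.camera_params(name): a dict with "fx", "fy", "cx", "cy" (pixels), "R" (3x3) and "t" (3): a world point X has camera coordinates R X + t. Camera axes: x right, y down, z forward; pixel columns grow to the right and rows downward; lengths in m; the calibration is good to about 2 mm. A picture is of the moment at which its call begins. camera_params takes no time and is no camera call.
- arm.finish_job(): hands the job in, once; it reports no verdict.
The state is a dict: "time": time; "joint_positions": joint angles; "qd": joint speeds; "effort": joint torques, N m; "position": TCP position; "ee_rot": TCP orientation; "contact_force": force on the tool from outside, world axes, zero at the start; "torque": the same for the moment, N m; "grip_width": finger opening in m.
Only numpy, scipy, OpenCV 4.12 (cv2) and the standard library are available. Lean on these libraries where they do the work, as an engineer would, in place of code of your own. Each camera call takes 0.05 s, during which the arm holds its last target.

## Working session

There is one attempt and no reset: what is moved stays moved. The work goes in short steps, Python scripts to look and compute and a shell command to move; the robot and the scene stay as the last step left them, time stands still between calls to the robot, and variables do not carry over. Pictures are saved under pics/ and viewed, and the job is handed in when it is done.

```bash
ls; mkdir -p pics; python3 - <<'E'
from rig import arm, vision
import cv2
print(arm.observe())
for n in ("side","top"):
    cv2.imwrite(f"pics/{n}0.png",vision.camera(n)[:,:,::-1]); print(n,vision.camera_params(n))
E
```

```text
pics
{'time': 0.0, 'joint_positions': array([-1.15361056,  0.33286703, -0.0646795 ,  1.46097951,  0.02160235,
        1.3499122 , -0.08852783]), 'qd': array([-0.00072966, -0.00137086, -0.00041406, -0.0009264 , -0.0005864 ,
        0.00120531, -0.00066548]), 'effort': array([ 5.31078422e-04, -6.23239017e+01,  2.48148409e-02, -3.89900172e+01,
       -6.13874244e-02,  3.97952960e-02,  1.76028548e-04]), 'position': array([0.26593534, 0.56514739, 0.22173869]), 'ee_rot': array([-6.85245190e-01, -3.06569941e+00,  2.27819830e-03]), 'contact_force': array([ 0.52542661, -0.0584857 , -0.0336784 ]), 'torque': array([ 0.04642977, -0.00217817, -0.00663582]), 'grip_width': 0.08712327846046233}
side {'fx': 492.4311430301371, 'fy': 492.4311430301371, 'cx': 317.573432006087, 'cy': 242.0713242977547, 'R': array([[ 0.95737717, -0.28851191,  0.01377823],
       [-0.17445919, -0.6156132 , -0.76849488],
       [ 0.23020199,  0.73333571, -0.63970757]]), 't': array([-0.54794266,  0.17436547,  0.93262017])}
top {'fx': 575.2150649177072, 'fy': 575.2150649177072, 'cx': 327.71253814053705, 'cy': 246.37995627520496, 'R': array([[ 0.01513209, -0.99971932, -0.01822903],
       [-0.98821348, -0.01217545, -0.15259708],
       [ 0.15233231,  0.02032329, -0.98812035]]), 't': array([0.04000324, 0.60036272, 1.24145819])}
```

View pics/side0.png

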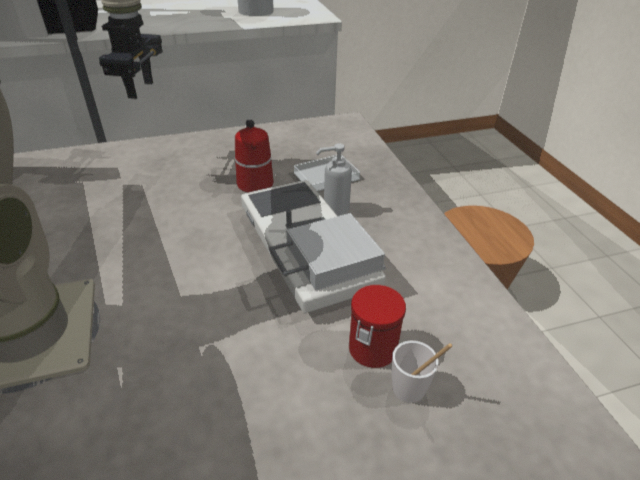

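View pics/top0.png

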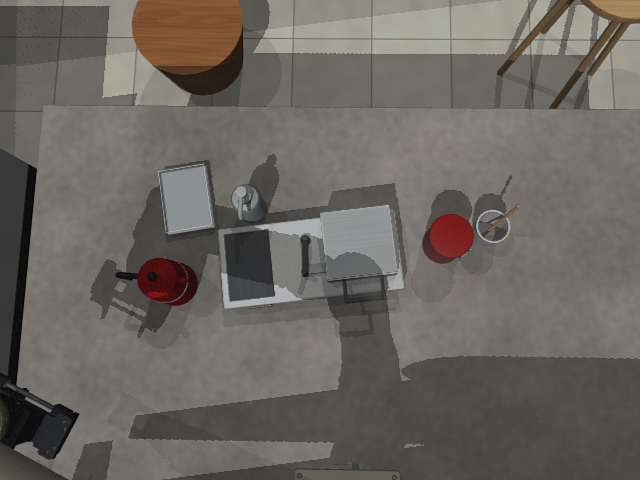

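The side view shows the plate at about (310,245) with the lid at (335,250). The top view shows the slab at x 220–403, y 215–308, the lid at (358,243) and the handle near (365,290). I'll zoom in on both.

```bash
python3 - <<'E'
import cv2
a=cv2.imread("pics/top0.png")[190:340,210:420]; b=cv2.imread("pics/side0.png")[170:320,230:400]
cv2.imwrite("pics/tz.png",cv2.resize(a,None,fx=3.8,fy=3.8,interpolation=cv2.INTER_CUBIC))
cv2.imwrite("pics/sz.png",cv2.resize(b,None,fx=4,fy=4,interpolation=cv2.INTER_CUBIC))
E
```

```text
(no output)
```

View pics/tz.png

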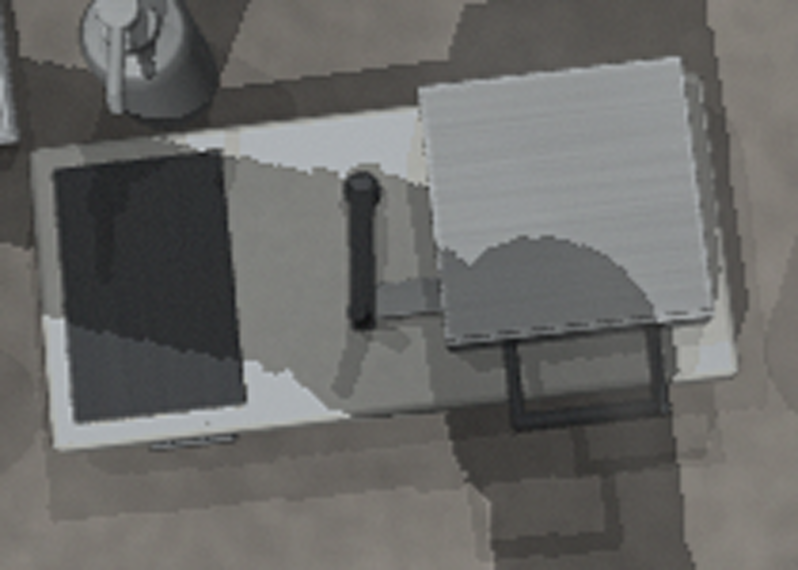

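View pics/sz.png

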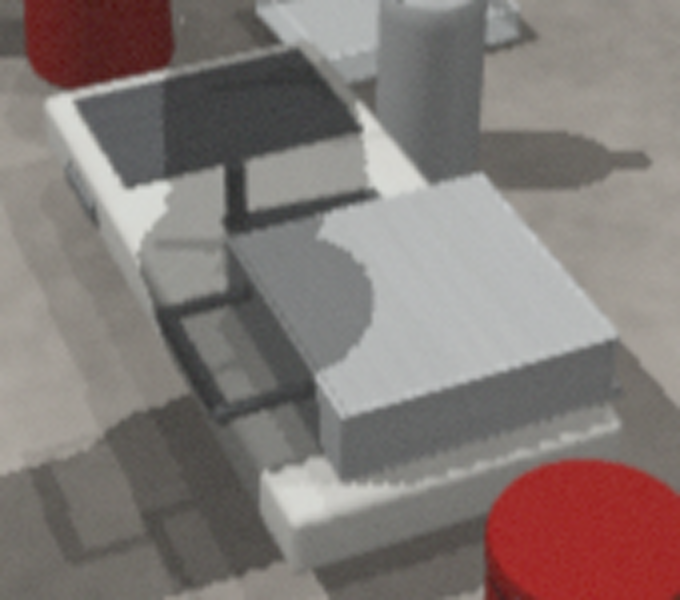

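```bash
cat > h.py <<'E'
import numpy as np
from rig import vision
def ray(n,px):
    p=vision.camera_params(n); R=p["R"]; C=-R.T@p["t"]
    d=R.T@np.array([(px[0]-p["cx"])/p["fx"],(px[1]-p["cy"])/p["fy"],1]); return C,d/np.linalg.norm(d)
def onz(n,px,z):
    C,d=ray(n,px); return C+d*(z-C[2])/d[2]
def tri(a,b):
    A=np.zeros((3,3));v=np.zeros(3);rs=[ray("top",a),ray("side",b)]
    for C,d in rs:
        P=np.eye(3)-np.outer(d,d);A+=P;v+=P@C
    X=np.linalg.solve(A,v)
    return X,[round(1e3*np.linalg.norm((np.eye(3)-np.outer(d,d))@(X-C)),1) for C,d in rs]
def proj(n,X):
    p=vision.camera_params(n); c=p["R"]@np.asarray(X)+p["t"]; return p["fx"]*c[0]/c[2]+p["cx"],p["fy"]*c[1]/c[2]+p["cy"]
def T(x,y):return (210+x/3.8,190+y/3.8)
def S(x,y):return (230+x/4,170+y/4)
E
python3 - <<'E'
from h import *
np.set_printoptions(precision=4,suppress=True)
FL=onz("top",T(55,447),.058);FR=onz("top",T(737,374),.068);BL=onz("top",T(33,150),.058)
print(FL,FR,BL, np.linalg.norm(FL-FR),np.linalg.norm(FL-BL))
d=(FL-FR)[:2];print("yaw of plate y axis from world y", np.arctan2(-d[0],d[1]))
print("peg top",tri(T(363,320),S(235,160)), onz("top",T(363,321),.118))
print("pivot",onz("top",T(362,188),.105),onz("top",T(362,188),.08))
L=tri(T(515,422),S(160,310));Rr=tri(T(668,411),S(222,415));print("handle",L,Rr,(L[0]+Rr[0])/2,np.linalg.norm(L[0]-Rr[0]))
print(onz("top",T(515,422),.1),onz("top",T(668,411),.1))
for t in [T(55,447)]: print(tri(t,S(150,310)))
E
```

```text
[0.4595 0.2721 0.058 ] [ 0.5061 -0.1191  0.068 ] [0.6332 0.2925 0.058 ] 0.39409351807880305 0.17494286863157446
yaw of plate y axis from world y 0.1186641789877612
peg top (array([0.5315, 0.0919, 0.1207]), [np.float64(2.8), np.float64(2.8)]) [0.5285 0.0924 0.118 ]
pivot [0.6051 0.0953 0.105 ] [0.6093 0.0969 0.08  ]
handle (array([0.4746, 0.0078, 0.0989]), [np.float64(0.6), np.float64(0.6)]) (array([ 0.4835, -0.0772,  0.1015]), [np.float64(1.3), np.float64(1.3)]) [ 0.4791 -0.0347  0.1002] 0.08555130513084977
[0.4751 0.0077 0.1   ] [ 0.4824 -0.0772  0.1   ]
(array([ 0.4948,  0.3105, -0.1567]), [np.float64(26.1), np.float64(26.1)])
```

```bash
cat >> h.py <<'E'
from rig import arm
from scipy.spatial.transform import Rotation as Ro
def plan(X,s=None):
    s=s or arm.observe(); M=Ro.from_rotvec(s["ee_rot"]).as_matrix()
    print("t",s["time"],"tcp",s["position"].round(4),"beta",round(np.arctan2(M[1,1],M[0,1]),3),"tilt",(M[:2,2]).round(3),"F",s["contact_force"].round(1),"w",round(s["grip_width"],4))
    if X is not None: print("delta cm tool",(M.T@(np.array(X)-s["position"])*100).round(2))
E
python3 - <<'E'
from h import *
np.set_printoptions(precision=4,suppress=True)
plan(None)
print("pot top",onz("top",(152,276),.187),"pot handle",onz("top",(120,275),.15),"r",onz("top",(197,285),.08))
print("bottle top",onz("top",(243,190),.182),"spout",onz("top",(240,218),.165),onz("top",(262,208),.13))
print("can",onz("top",(450,237),.124),"cup",onz("top",(493,227),.08), "stick",onz("top",(519,206),.15))
E
python3 -m handwheel '[[0,0,0,0,0,-0.185,0.37],[0,0,0,0,0,-0.185,0.37],[0,0,0,0,0,-0.185,0.37]]'
python3 - <<'E'
from h import *
plan([.530,.090,.20])
E
```

```text
t 0.1 tcp [0.266  0.5652 0.2218] beta 1.131 tilt [-0.    -0.001] F [-0.5 -0.4 -0.8] w 0.0871
pot top [0.5142 0.3936 0.187 ] pot handle [0.519 0.472 0.15 ] r [0.5064 0.3295 0.08  ]
bottle top [0.6929 0.2198 0.182 ] spout [0.6382 0.2267 0.165 ] [0.6674 0.187  0.13  ]
can [ 0.6109 -0.2098  0.124 ] cup [ 0.6418 -0.3121  0.08  ] stick [ 0.6731 -0.3479  0.15  ]
time: 0.48
position: [0.266, 0.5653, 0.2221]
ee_rot: [0.19, -3.135, 0.001]
contact_force: [-0.1, -0.6, 1.0]
grip_width: 0.0645
t 0.475 tcp [0.266  0.5653 0.2221] beta 1.692 tilt [-0.    -0.001] F [-0.1 -0.6  1. ] w 0.0645
delta cm tool [-20.46 -50.38   2.23]
```

```bash
python3 -m handwheel '[[-1.7,-4.2,0,0,0,0,0.37],[-1.7,-4.2,0,0,0,0,0.37],[-1.7,-4.2,0,0,0,0,0.37],[-1.7,-4.2,0,0,0,0,0.37],[-1.7,-4.2,0,0,0,0,0.37],[-1.7,-4.2,0,0,0,0,0.37],[-1.7,-4.2,0,0,0,0,0.37],[-1.7,-4.2,0,0,0,0,0.37],[-1.7,-4.2,0,0,0,0,0.37],[-1.7,-4.2,0,0,0,0,0.37],[-1.7,-4.2,0,0,0,0,0.37],[-1.7,-4.2,0,0,0,0,0.37],[0,0,0,0,0,0,0.37]]'
python3 - <<'E'
from h import *
plan([.530,.090,.13])
E
```

```text
time: 2.1
position: [0.5276, 0.0844, 0.2222]
ee_rot: [0.171, -3.137, 0.002]
contact_force: [0.3, 1.1, 0.5]
grip_width: 0.0323
t 2.1 tcp [0.5276 0.0844 0.2222] beta 1.68 tilt [-0.    -0.001] F [0.3 1.1 0.5] w 0.0323
delta cm tool [-0.3   0.54  9.22]
```

```bash
python3 -m handwheel '[[-0.3,0.5,3,0,0,0,0.37],[0,0,3,0,0,0,0.37],[0,0,2.8,0,0,0,0.37],[0,0,0,0,0,0,0.37]]'
python3 - <<'E'
from h import *
import cv2
plan([.530,.090,.09])
a=vision.camera("top")[190:340,210:420,::-1]; b=vision.camera("side")[120:270,230:400,::-1]
cv2.imwrite("pics/m1.png",np.hstack([cv2.resize(a,(400,286),interpolation=2),cv2.resize(b,(324,286),interpolation=2)]))
E
```

```text
time: 2.6
position: [0.5273, 0.0942, 0.1326]
ee_rot: [0.182, -3.132, 0.001]
contact_force: [-0.2, -0.6, 0.6]
grip_width: 0.0324
t 2.6 tcp [0.5273 0.0942 0.1326] beta 1.687 tilt [-0.004 -0.001] F [-0.2 -0.6  0.6] w 0.0324
delta cm tool [-0.24 -0.44  4.26]
```

View pics/m1.png

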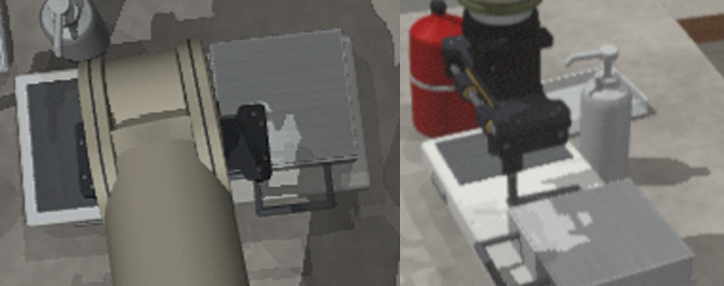

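In the side panel the fingers at (512,165) sit right above the peg at (513,190). I'll go down around it.

```bash
python3 -m handwheel '[[-0.2,-0.4,1.4,0,0,0,0.37],[0,0,1.4,0,0,0,0.37],[0,0,1.3,0,0,0,0.37],[0,0,0,0,0,0,0.22],[0,0,0,0,0,0,0.18]]'
python3 - <<'E'
from h import *
import cv2
plan([.530,.090,.09])
b=vision.camera("side")[120:270,230:400,::-1]
cv2.imwrite("pics/m2.png",cv2.resize(b,(680,600),interpolation=2))
E
```

```text
time: 3.32
position: [0.5316, 0.0901, 0.0937]
ee_rot: [-0.181, 3.136, 0.0]
contact_force: [-0.1, 0.4, -0.8]
grip_width: 0.0202
t 3.325 tcp [0.5316 0.0901 0.0937] beta 1.686 tilt [0. 0.] F [-0.1  0.4 -0.8] w 0.0202
delta cm tool [0.16 0.01 0.37]
```

View pics/m2.png

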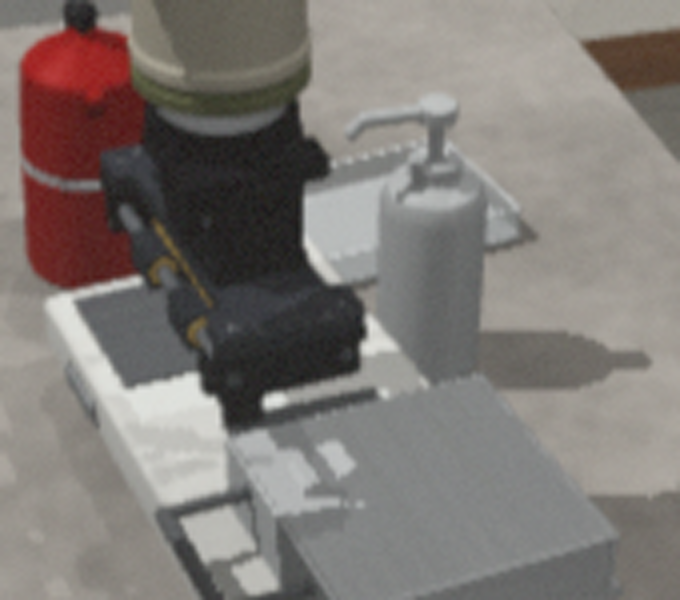

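```bash
python3 -m handwheel '[[0,0.75,0,0,0,0,0.18],[-0.15,0.75,0,0,0,0,0.18],[-0.2,0.75,0,0,0,0,0.18],[-0.25,0.75,0,0,0,0,0.18],[-0.35,0.7,0,0,0,0,0.18],[-0.4,0.7,0,0,0,0,0.18],[-0.5,0.6,0,0,0,0,0.18],[-0.5,0.6,0,0,0,0,0.18],[-0.4,0.4,0,0,0,0,0.18],[0,0,0,0,0,0,0.2]]'
python3 - <<'E'
from h import *
import cv2
plan([.530,.090,.09])
b=vision.camera("side")[120:270,230:400,::-1]
cv2.imwrite("pics/m3.png",cv2.resize(b,(680,600),interpolation=2))
E
```

```text
time: 4.62
position: [0.5522, 0.1531, 0.0935]
ee_rot: [-0.181, 3.136, 0.0]
contact_force: [0.0, -1.5, 0.5]
grip_width: 0.0166
t 4.625 tcp [0.5522 0.1531 0.0935] beta 1.686 tilt [0. 0.] F [ 0.  -1.5  0.5] w 0.0166
delta cm tool [ 2.93 -6.01  0.35]
```

View pics/m3.png

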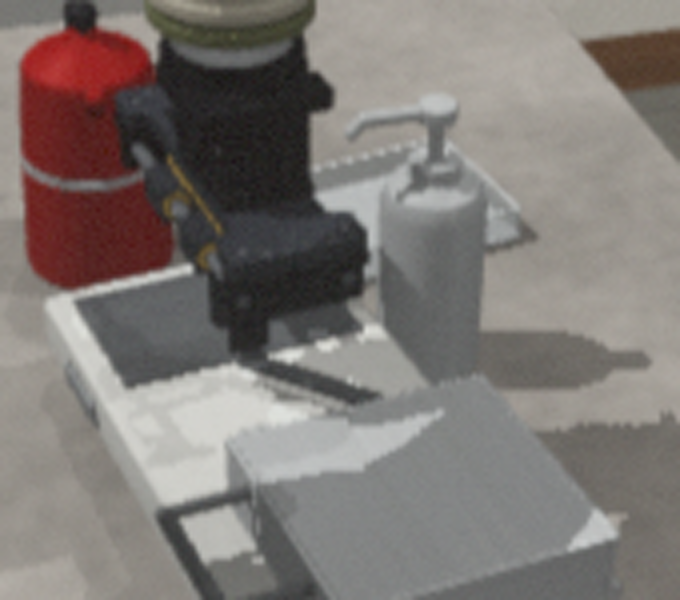

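```bash
python3 -m handwheel '[[0,0,2,0,0,0,0.3]]' --help >/dev/null 2>&1; python3 -m handwheel '[[0,0,0,0,0,0,0.35],[0,0,-2,0,0,0,0.35],[0,0,-4,0,0,0,0.35],[0,0,-4,0,0,0,0.35],[1.9,-3.6,-0.6,0,0,0,0.45],[1.9,-3.6,0,0,0,0.17,0.45]]'
python3 - <<'E'
from h import *
plan([.479,-.035,.2])
E
```

```text
time: 5.42
position: [0.5224, 0.0759, 0.2005]
ee_rot: [0.09, 3.139, 0.001]
contact_force: [0.6, -0.8, -0.4]
grip_width: 0.0381
t 5.425 tcp [0.5224 0.0759 0.2005] beta 1.514 tilt [0.002 0.001] F [ 0.6 -0.8 -0.4] w 0.0381
delta cm tool [  3.7  -11.32   0.03]
```

```bash
python3 -m handwheel '[[1.2,-3.8,0,0,0,0,0.45],[1.2,-3.8,0,0,0,0,0.45],[1.3,-3.7,0,0,0,0,0.45],[0,0,0,0,0,0.175,0.45],[0,0,0,0,0,0.175,0.45],[0,0,0,0,0,0.175,0.45],[0,0,0,0,0,0.175,0.45],[0,0,0,0,0,0.175,0.45],[0,0,0,0,0,0.175,0.45],[0,0,0,0,0,0.175,0.45],[0,0,0,0,0,0.175,0.45],[0,0,0,0,0,0,0.45]]'
python3 - <<'E'
from h import *
import cv2
plan([.479,-.035,.12])
a=vision.camera("top")[190:340,210:420,::-1]; b=vision.camera("side")[150:300,210:380,::-1]
cv2.imwrite("pics/m4.png",np.hstack([cv2.resize(a,(400,286),interpolation=2),cv2.resize(b,(324,286),interpolation=2)]))
E
```

```text
time: 6.92
position: [0.4792, -0.0341, 0.1996]
ee_rot: [-2.088, -2.347, -0.001]
contact_force: [0.8, 0.6, 0.3]
grip_width: 0.0392
t 6.925 tcp [ 0.4792 -0.0341  0.1996] beta 0.117 tilt [0. 0.] F [0.8 0.6 0.3] w 0.0392
delta cm tool [-0.09 -0.03  7.96]
```

View pics/m4.png

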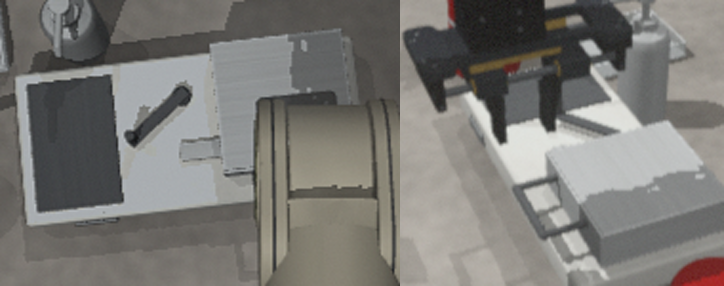

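Top panel: the lever runs from (183,95) to (132,135), well clear of the lug. Next is the handle.

```bash
python3 -m handwheel '[[0,0,4,0,0,0,0.45],[0,0,3,0,0,0,0.45],[0,0,2,0,0,0,0.45],[0,0,1.5,0,0,0,0.45],[0,0,1.2,0,0,0,0.45],[0,0,0,0,0,0,0.45]]'
python3 - <<'E'
from h import *
import cv2
plan([.479,-.035,.083])
b=vision.camera("side")[150:300,210:380,::-1]
cv2.imwrite("pics/m5.png",cv2.resize(b,(680,600),interpolation=2))
E
```

```text
time: 7.78
position: [0.479, -0.034, 0.0821]
ee_rot: [-2.088, -2.347, 0.001]
contact_force: [-0.4, 0.6, 0.2]
grip_width: 0.0391
t 7.775 tcp [ 0.479  -0.034   0.0821] beta 0.117 tilt [-0.001 -0.   ] F [-0.4  0.6  0.2] w 0.0391
delta cm tool [-0.1  -0.01 -0.09]
```

View pics/m5.png

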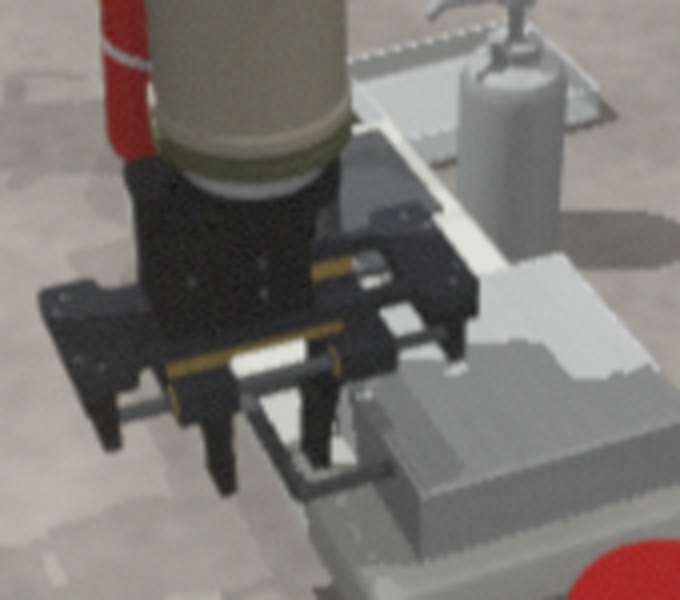

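```bash
python3 -m handwheel '[[0,0,0,0,0,0,0],[0,0,0,0,0,0,0],[0,0,0,0,0,0,0],[0,0,0,0,0,0,0]]'
python3 - <<'E'
from h import *
plan(None)
R=.201;a0=np.arctan2(34,198)
for th in np.arange(0,2.01,.1): print(round(th,1),"y",round(100*R*(np.cos(a0)-np.cos(a0+th)),2),"up",round(100*R*(np.sin(a0+th)-np.sin(a0)),2))
E
```

```text
time: 8.32
position: [0.4797, -0.0339, 0.0827]
ee_rot: [2.088, 2.346, 0.001]
contact_force: [1.2, 0.0, -0.1]
grip_width: 0.009
t 8.325 tcp [ 0.4797 -0.0339  0.0827] beta 0.116 tilt [0.001 0.   ] F [ 1.2  0.  -0.1] w 0.009
0.0 y 0.0 up 0.0
0.1 y 0.44 up 1.96
0.2 y 1.07 up 3.87
0.3 y 1.89 up 5.7
0.4 y 2.89 up 7.45
0.5 y 4.06 up 9.08
0.6 y 5.38 up 10.59
0.7 y 6.85 up 11.96
0.8 y 8.45 up 13.18
0.9 y 10.16 up 14.23
1.0 y 11.97 up 15.11
1.1 y 13.86 up 15.8
1.2 y 15.8 up 16.29
1.3 y 17.79 up 16.6
1.4 y 19.8 up 16.7
1.5 y 21.8 up 16.6
1.6 y 23.79 up 16.3
1.7 y 25.74 up 15.8
1.8 y 27.62 up 15.12
1.9 y 29.43 up 14.24
2.0 y 31.15 up 13.2
```

```bash
python3 -m handwheel '[[0,0.15,-1,0,0,0,0],[0,0.3,-0.95,0,0,0,0],[0,0.3,-0.95,0,0,0,0],[0,0.35,-0.95,0,0,0,0],[0,0.4,-0.9,0,0,0,0],[0,0.4,-0.95,0,0,0,0]]'
python3 - <<'E'
from h import *
plan(None)
E
```

```text
time: 9.07
position: [0.4983, -0.0309, 0.1401]
ee_rot: [-2.087, -2.347, -0.001]
contact_force: [1.9, 7.3, -3.4]
grip_width: 0.0093
t 9.075 tcp [ 0.4983 -0.0309  0.1401] beta 0.117 tilt [-0.     0.001] F [ 1.9  7.3 -3.4] w 0.0093
```

```bash
python3 -m handwheel '[[0,0.5,-0.88,0,0,0,0],[0,0.5,-0.87,0,0,0,0],[0,0.58,-0.82,0,0,0,0],[0,0.59,-0.81,0,0,0,0],[0,0.66,-0.76,0,0,0,0],[0,0.66,-0.75,0,0,0,0],[0,0.73,-0.69,0,0,0,0],[0,0.74,-0.68,0,0,0,0]]'
python3 - <<'E'
from h import *
import cv2
plan(None)
b=vision.camera("side")[100:310,190:410,::-1]
cv2.imwrite("pics/m6.png",cv2.resize(b,(628,600),interpolation=2))
E
```

```text
time: 10.07
position: [0.5469, -0.0244, 0.2023]
ee_rot: [-2.085, -2.346, 0.0]
contact_force: [-1.3, 7.6, -1.4]
grip_width: 0.0087
t 10.075 tcp [ 0.5469 -0.0244  0.2023] beta 0.118 tilt [-0.002  0.002] F [-1.3  7.6 -1.4] w 0.0087
```

View pics/m6.png

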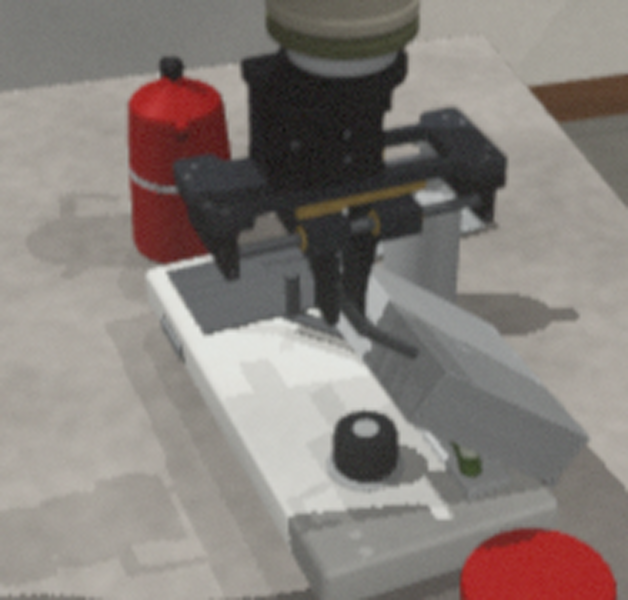

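The lid is lifting at about 0.7 rad, the knob is at (365,445) and the green vial end at (467,460). Continuing.

```bash
python3 -m handwheel '[[0,0.8,-0.62,0,0,0,0],[0,0.8,-0.6,0,0,0,0],[0,0.85,-0.54,0,0,0,0],[0,0.86,-0.51,0,0,0,0],[0,0.9,-0.46,0,0,0,0],[0,0.91,-0.42,0,0,0,0],[0,0.94,-0.36,0,0,0,0],[0,0.95,-0.33,0,0,0,0],[0,0.97,-0.26,0,0,0,0],[0,0.97,-0.23,0,0,0,0]]'
python3 - <<'E'
from h import *
plan(None)
E
```

```text
time: 11.38
position: [0.6361, -0.0146, 0.2461]
ee_rot: [-2.086, -2.346, -0.0]
contact_force: [-3.0, 5.5, 2.5]
grip_width: 0.009
t 11.375 tcp [ 0.6361 -0.0146  0.2461] beta 0.117 tilt [-0.001  0.001] F [-3.   5.5  2.5] w 0.009
```

```bash
python3 -m handwheel '[[0,0.99,-0.18,0,0,0,0],[0,1.0,-0.13,0,0,0,0],[0,1.0,-0.07,0,0,0,0],[0,1.0,-0.03,0,0,0,0],[0,1.0,0.03,0,0,0,0],[0,1.0,0.07,0,0,0,0],[0,1.0,0.13,0,0,0,0],[0,0.99,0.17,0,0,0,0],[0,0.98,0.23,0,0,0,0],[0,0.97,0.27,0,0,0,0]]'
python3 - <<'E'
from h import *
import cv2
plan(None)
b=vision.camera("side")[100:310,190:410,::-1]
cv2.imwrite("pics/m7.png",cv2.resize(b,(628,600),interpolation=2))
E
```

```text
time: 12.62
position: [0.7351, -0.0029, 0.2408]
ee_rot: [-2.086, -2.347, -0.0]
contact_force: [-0.9, 5.2, 1.6]
grip_width: 0.0085
t 12.625 tcp [ 0.7351 -0.0029  0.2408] beta 0.117 tilt [-0.001  0.001] F [-0.9  5.2  1.6] w 0.0085
```

View pics/m7.png

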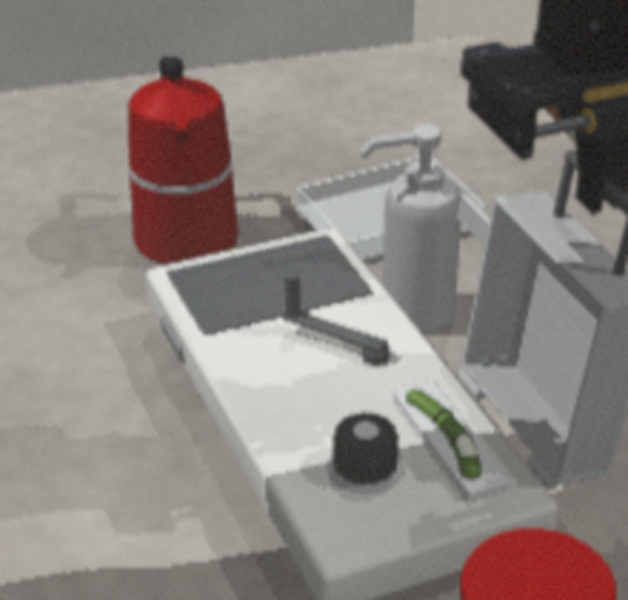

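```bash
python3 -m handwheel '[[0,0.96,0.33,0,0,0,0],[0,0.94,0.37,0,0,0,0],[0,0.92,0.42,0,0,0,0],[0,0.9,0.47,0,0,0,0],[0,0.88,0.5,0,0,0,0],[0,0.84,0.55,0,0,0,0],[0,0,0,0,0,0,0.1],[0,0,0,0,0,0,0.5],[0,0,0,0,0,0,0.5],[0,0,-4,0,0,0,0.5],[0,0,-3,0,0,0,0.6]]'
python3 - <<'E'
from h import *
import cv2
plan(None)
b=vision.camera("side")[100:310,190:460,::-1]
cv2.imwrite("pics/m8.png",cv2.resize(b,(770,600),interpolation=2))
E
```

```text
time: 14.05
position: [0.7889, 0.0009, 0.286]
ee_rot: [2.089, 2.344, -0.001]
contact_force: [0.8, -0.7, -0.4]
grip_width: 0.041
t 14.05 tcp [0.7889 0.0009 0.286 ] beta 0.115 tilt [ 0.001 -0.001] F [ 0.8 -0.7 -0.4] w 0.041
```

View pics/m8.png

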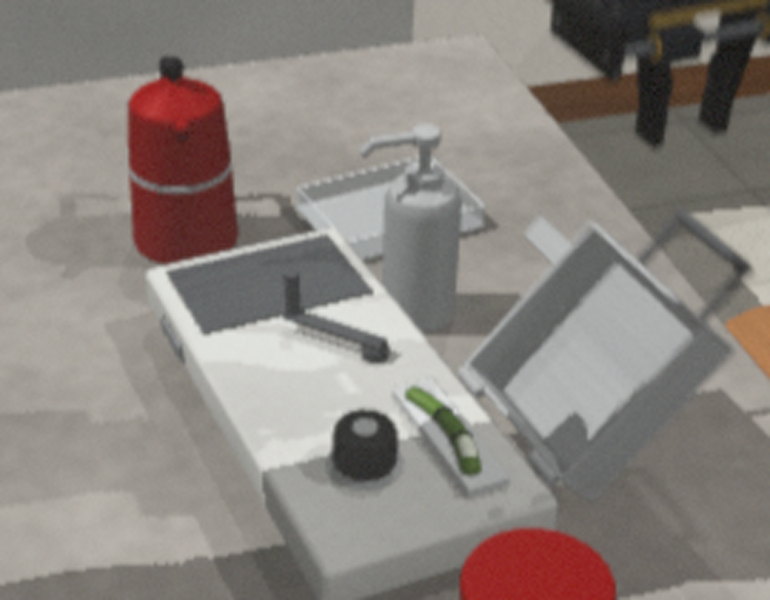

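The lid is open and released, the knob's cap is at (366,428) and the bubble sits at the near (−y) end of the vial at (468,447). Next I measure the knob and vial.

```bash
python3 - <<'E'
from h import *
import cv2
A=vision.camera("top")[:,:,::-1].copy(); B=vision.camera("side")[:,:,::-1].copy()
cv2.imwrite("pics/top9.png",A);cv2.imwrite("pics/side9.png",B)
a=A[190:340,210:420]; b=B[200:300,280:400]
cv2.imwrite("pics/m9.png",np.hstack([cv2.resize(a,(420,300),interpolation=2),cv2.resize(b,(360,300),interpolation=2)]))
print("knob top side",onz("side",(318.7,250.1),.100))
E
```

```text
knob top side [ 0.56491827 -0.02760185  0.1       ]
```

View pics/m9.png

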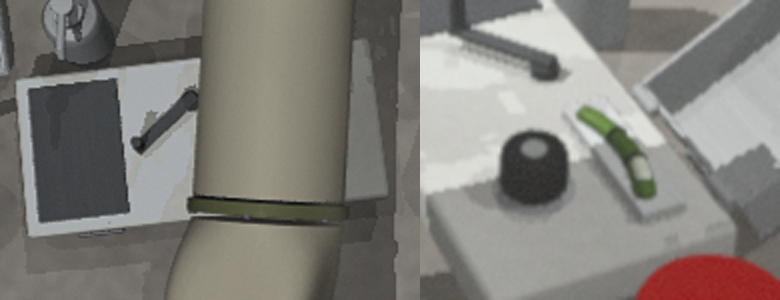

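```bash
python3 -m handwheel '[[0,-4.5,0,0,0,0,0.72],[0,-4.5,0,0,0,0,0.72],[0,-4.5,1,0,0,0,0.72],[0,-4.5,2,0,0,0,0.72],[-0.3,-4.6,2,0,0,0,0.72],[0,0,1,0,0,-0.18,0.72],[0,0,1,0,0,-0.18,0.72],[0,0,1,0,0,-0.18,0.72],[0,0,0,0,0,-0.18,0.72],[0,0,0,0,0,-0.18,0.72],[0,0,0,0,0,-0.18,0.72],[0,0,0,0,0,-0.18,0.72],[0,0,0,0,0,-0.18,0.72],[0,0,0,0,0,-0.18,0.72],[0,0,0,0,0,0,0.72]]'
python3 - <<'E'
from h import *
import cv2
plan([.565,-.028,.12])
A=vision.camera("top")[:,:,::-1].copy(); B=vision.camera("side")[:,:,::-1].copy()
a=A[190:340,250:460]; b=B[180:320,250:418]
cv2.imwrite("pics/m10.png",np.hstack([cv2.resize(a,(420,300),interpolation=2),cv2.resize(b,(360,300),interpolation=2)]))
E
```

```text
time: 16.08
position: [0.5641, -0.0276, 0.2032]
ee_rot: [0.257, -3.13, 0.0]
contact_force: [-0.1, -0.2, 0.8]
grip_width: 0.0626
t 16.075 tcp [ 0.5641 -0.0276  0.2032] beta 1.734 tilt [-0.001 -0.   ] F [-0.1 -0.2  0.8] w 0.0626
delta cm tool [-0.09 -0.06  8.32]
```

View pics/m10.png

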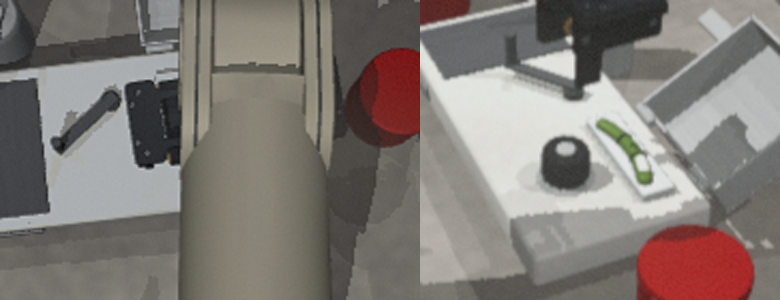

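```bash
python3 -m handwheel '[[0,0,3,0,0,0,0.72],[0,0,3,0,0,0,0.72],[0,0,2.6,0,0,0,0.72],[0,0,0,0,0,0,0.72]]'
python3 - <<'E'
from h import *
import cv2
print(onz("side",(318.6,249.1),.1))
plan([.565,-.027,.075])
B=vision.camera("side")[:,:,::-1].copy()
b=B[180:320,250:418]
cv2.imwrite("pics/m11.png",cv2.resize(b,(720,600),interpolation=2))
E
```

```text
time: 16.68
position: [0.5633, -0.0272, 0.1162]
ee_rot: [0.255, -3.127, 0.0]
contact_force: [0.0, 0.6, -0.1]
grip_width: 0.0629
[ 0.56561282 -0.02462534  0.1       ]
t 16.675 tcp [ 0.5633 -0.0272  0.1162] beta 1.733 tilt [-0.004 -0.   ] F [ 0.   0.6 -0.1] w 0.0629
delta cm tool [-0.18 -0.01  4.12]
```

View pics/m11.png

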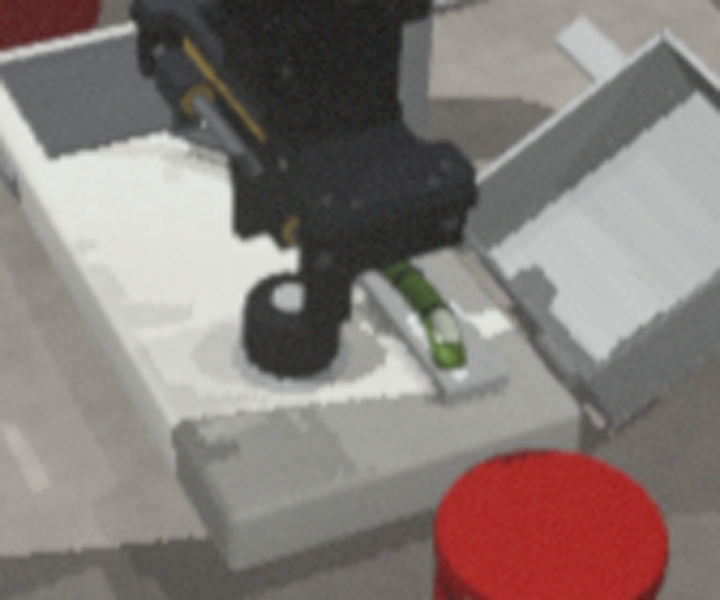

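```bash
python3 - <<'E'
from h import *
s=arm.observe();M=Ro.from_rotvec(s["ee_rot"]).as_matrix();p=s["position"]
f=lambda X:[round(v) for v in ((np.array(proj("side",X))-[250,180])*720/168)]
for sg in(-1,1):
    for dx in(-.0095,.0095):
        for oy in (.0313,.0463): print(sg,dx,oy,f(p+M@[dx,sg*oy,0]))
print("tcp",f(p),"knob",f([.5652,-.026,.1]),f([.5652,-.026,.066]))
E
```

```text
-1 -0.0095 0.0313 [343, 305]
-1 -0.0095 0.0463 [359, 325]
-1 0.0095 0.0313 [306, 317]
-1 0.0095 0.0463 [321, 337]
1 -0.0095 0.0313 [282, 226]
1 -0.0095 0.0463 [269, 208]
1 0.0095 0.0313 [246, 237]
1 0.0095 0.0463 [232, 219]
tcp [294, 270] knob [294, 298] [293, 353]
```

```bash
python3 -m handwheel '[[-0.1,0.1,1.5,0,0,0,0.72],[-0.05,0,1.5,0,0,0,0.72],[0,0,1,0,0,0,0.72],[0,0,0.2,0,0,0,0.72],[0,0,0,0,0,0,0.72]]'
python3 - <<'E'
from h import *
import cv2
plan([.565,-.026,.073])
B=vision.camera("side")[:,:,::-1].copy()
b=B[180:320,250:418]
cv2.imwrite("pics/m12.png",cv2.resize(b,(720,600),interpolation=2))
E
```

```text
time: 17.35
position: [0.5663, -0.0259, 0.0762]
ee_rot: [-0.259, 3.131, 0.0]
contact_force: [-0.0, -0.1, 0.4]
grip_width: 0.0626
t 17.35 tcp [ 0.5663 -0.0259  0.0762] beta 1.736 tilt [0. 0.] F [-0.  -0.1  0.4] w 0.0626
delta cm tool [0.13 0.01 0.32]
```

View pics/m12.png

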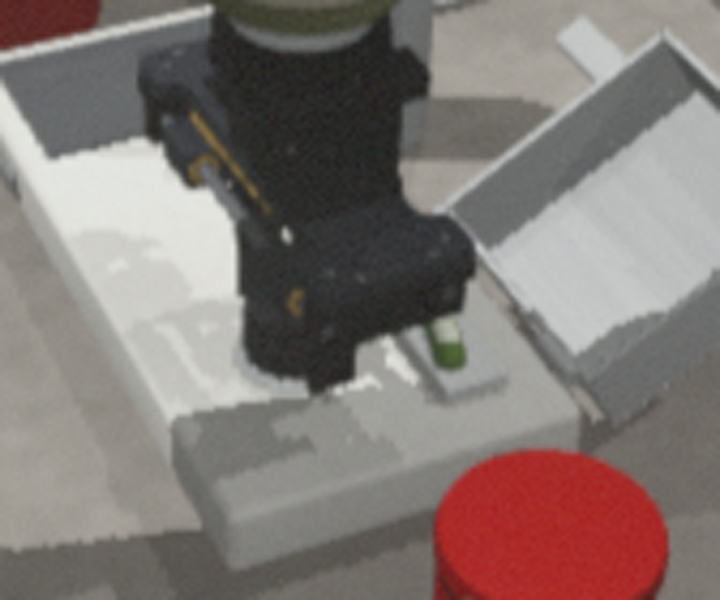

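```bash
python3 -m handwheel '[[0.1,0,0.3,0,0,0,0.72],[0,0,0,0,0,0,0.3],[0,0,0,0,0,0,0.2],[0,0,0,0,0,0,0.2],[0,0,0,0,0,0,0.2]]'
python3 -m handwheel '[[0,0,0.25,0,0,0,0.2],[0,0,0.25,0,0,0,0.2],[0,0,0,0,0,0,0.2]]'
```

```text
time: 18.02
position: [0.5653, -0.0238, 0.0732]
ee_rot: [-0.262, 3.13, 0.004]
contact_force: [-0.2, 6.1, -0.3]
grip_width: 0.0434
time: 18.4
position: [0.5658, -0.0245, 0.0689]
ee_rot: [-0.261, 3.13, 0.003]
contact_force: [-1.7, 4.6, 7.8]
grip_width: 0.0433
```

```bash
python3 -m handwheel '[[0,0.2,0.2,0,0,0,0],[0,0,0.1,0,0,0,0],[0,0,0,0,0,0,0]]'; python3 -m handwheel '[[0,0,0.1,0,0,0,0],[0,0,0,0,0,0,0]]'
```

```text
time: 18.77
position: [0.5671, -0.0244, 0.0681]
ee_rot: [-0.258, 3.126, -0.0]
contact_force: [-3.4, -0.9, 21.1]
grip_width: 0.0437
time: 19.02
position: [0.5677, -0.0245, 0.0679]
ee_rot: [-0.258, 3.125, -0.0]
contact_force: [-6.2, 0.2, 26.6]
grip_width: 0.0434
```

```bash
python3 -m handwheel '[[0,0,-0.1,0,0,0.08,0],[0,0,0,0,0,0.1,0],[0,0,0.02,0,0,0.1,0],[0,0,0.02,0,0,0.1,0],[0,0,0.02,0,0,0.1,0],[0,0,0,0,0,0,0]]'
python3 - <<'E'
from h import *
import cv2
plan(None)
B=vision.camera("side")[:,:,::-1].copy()
b=B[180:320,250:418]
cv2.imwrite("pics/m13.png",cv2.resize(b,(720,600),interpolation=2))
E
```

```text
time: 19.77
position: [0.5669, -0.0244, 0.067]
ee_rot: [0.495, 3.098, 0.002]
contact_force: [-2.3, -1.0, 16.5]
grip_width: 0.0435
t 19.775 tcp [ 0.5669 -0.0244  0.067 ] beta 1.254 tilt [0.005 0.   ] F [-2.3 -1.  16.5] w 0.0435
```

View pics/m13.png

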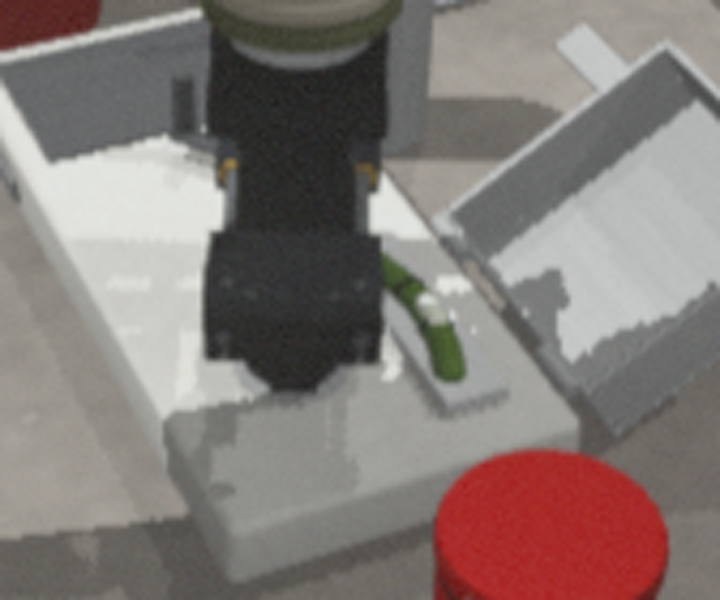

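The vial is visible now, with the bubble near (432,308), still settling. I'll wait and measure.

```bash
python3 -m handwheel '[[0,0,0,0,0,0,0],[0,0,0,0,0,0,0],[0,0,0,0,0,0,0],[0,0,0,0,0,0,0],[0,0,0,0,0,0,0],[0,0,0,0,0,0,0],[0,0,0,0,0,0,0],[0,0,0,0,0,0,0]]'
cat > v.py <<'E'
from h import *
import cv2,sys
def go(name):
    plan(None)
    Bs=[vision.camera("side")[:,:,::-1].astype(float) for _ in range(3)]
    B=np.mean(Bs,0).astype(np.uint8); cv2.imwrite("pics/"+name+"_full.png",B)
    b=B[225:275,330:370]; cv2.imwrite("pics/"+name+".png",cv2.resize(b,(480,600),interpolation=cv2.INTER_CUBIC))
E
python3 -c "
import v;v.go('v1')"
```

```text
time: 20.82
position: [0.5669, -0.0244, 0.067]
ee_rot: [0.493, 3.098, 0.002]
contact_force: [-2.7, -0.5, 17.1]
grip_width: 0.0433
t 20.825 tcp [ 0.5669 -0.0244  0.067 ] beta 1.255 tilt [0.005 0.001] F [-2.7 -0.5 17.1] w 0.0433
```

View pics/v1.png

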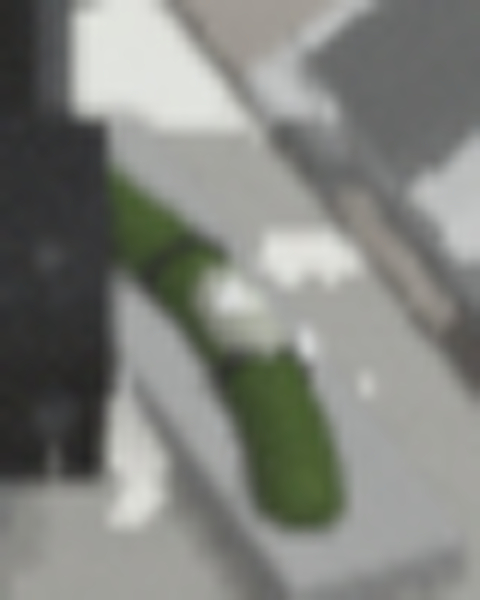

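```bash
python3 -m handwheel '[[0,0,0.02,0,0,0.07,0],[0,0,0.01,0,0,0.07,0],[0,0,0,0,0,0,0],[0,0,0,0,0,0,0],[0,0,0,0,0,0,0],[0,0,0,0,0,0,0],[0,0,0,0,0,0,0],[0,0,0,0,0,0,0],[0,0,0,0,0,0,0],[0,0,0,0,0,0,0]]'
python3 -c "
import v;v.go('v2')"
```

```text
time: 22.22
position: [0.567, -0.0243, 0.0667]
ee_rot: [0.709, 3.056, 0.003]
contact_force: [-2.5, -0.6, 17.0]
grip_width: 0.0433
t 22.225 tcp [ 0.567  -0.0243  0.0667] beta 1.115 tilt [0.005 0.001] F [-2.5 -0.6 17. ] w 0.0433
```

View pics/v2.png

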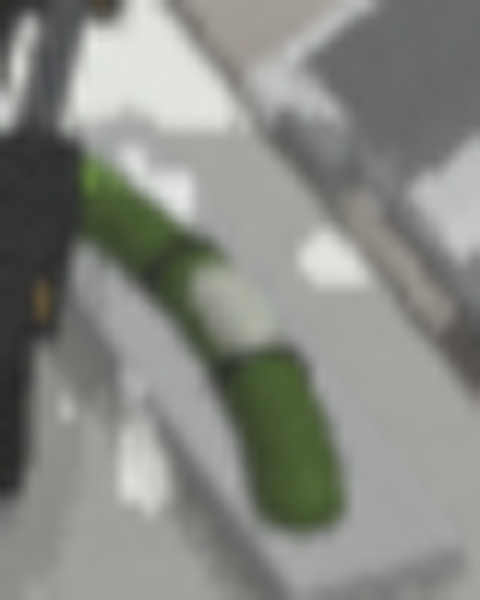

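```bash
cat > pr.py <<'E'
from h import *
import cv2,sys
B=cv2.imread(f"pics/{sys.argv[1]}_full.png").astype(np.float32)
yd=np.array([-.116,.9932,0]);xd=np.array([.9932,.116,0])
K=np.array([.567,-.0243,0]); M=K+xd*.07; M[2]=.0605+.018
print("vial_mid pred crop px",(np.array(proj("side",M))-[330,225])*12)
# sample along the vial at several lateral offsets
for off in(-.004,-.002,0,.002):
  out=[]
  for s in np.arange(-.026,.0261,.002):
    u,v=proj("side",M+yd*s+xd*off+np.array([0,0,-s*s/(2*.18)*0]))
    c=cv2.getRectSubPix(B,(1,1),(u,v))[0,0]; out.append(f"{int(c[0])}/{int(c[1])}")
  print(off,out)
E
python3 pr.py v2; python3 - <<'E'
from h import *
for n,p in dict(far=(190,250),near=(265,360),b0=(203,268),b1=(262,345),end=(300,510)).items():
    X=onz("side",(330+p[0]/12,225+p[1]/12),.0785);print(n,X.round(4),"along y",round(float(X[:2]@[-.116,.9932])*1000,1),"x",round(float(X[:2]@[.9932,.116])*1000,1))
E
```

```text
vial_mid pred crop px [241.31765298 280.1059235 ]
-0.004 ['51/94', '51/93', '53/92', '54/89', '61/85', '92/108', '132/143', '153/166', '159/172', '159/172', '158/170', '158/170', '158/170', '157/169', '155/169', '144/160', '127/145', '96/120', '66/97', '59/83', '61/79', '72/92', '93/115', '114/134', '134/152', '146/160', '160/172']
-0.002 ['75/97', '69/96', '60/90', '65/89', '71/90', '101/114', '130/139', '152/164', '161/173', '163/176', '162/174', '161/173', '161/173', '161/173', '160/172', '147/161', '129/147', '104/125', '87/108', '77/94', '91/103', '109/118', '130/141', '164/173', '182/189', '200/204', '207/210']
0 ['137/143', '114/121', '103/111', '101/110', '103/109', '124/129', '135/141', '150/158', '158/167', '161/171', '162/172', '162/172', '160/171', '160/170', '159/168', '151/161', '143/153', '123/136', '120/131', '116/124', '125/131', '137/141', '149/153', '164/167', '189/192', '211/214', '220/221']
0.002 ['159/160', '156/157', '147/149', '145/146', '146/147', '148/149', '153/155', '155/158', '158/160', '160/164', '162/167', '162/166', '160/165', '158/162', '158/164', '159/163', '155/160', '152/156', '151/154', '149/152', '156/159', '154/156', '159/161', '162/165', '170/172', '180/182', '199/201']
far [ 0.6307 -0.0062  0.0785] along y -79.3 x 625.7
near [ 0.6334 -0.0369  0.0785] along y -110.2 x 624.8
b0 [ 0.6312 -0.0113  0.0785] along y -84.5 x 625.6
b1 [ 0.6342 -0.0332  0.0785] along y -106.5 x 626.0
end [ 0.6262 -0.0738  0.0785] along y -145.9 x 613.4
```

```bash
cat > pr.py <<'E'
from h import *
import cv2,sys
B=cv2.imread(f"pics/{sys.argv[1]}_full.png").astype(np.float32)
yd=np.array([-.116,.9932,0]);xd=np.array([.9932,.116,0])
S=np.arange(-.036,.0281,.0005)
for off in(-.013,-.011,-.009,-.007,-.005):
  O=np.array([0,0,.0785])+xd*(.633+off)-yd*.0955
  px=np.array([proj("side",O+yd*s) for s in S],np.float32)
  c=cv2.remap(B,px[None,:,0],px[None,:,1],cv2.INTER_LINEAR)[0]
  blue=c[:,0]; g=c.sum(1)
  mid=(blue.max()+np.percentile(blue,15))/2
  k=int(np.argmax(np.where(abs(S)<.008,blue,0)));i=k;j=k
  while i>0 and blue[i]>mid:i-=1
  while j<len(S)-1 and blue[j]>mid:j+=1
  n1=S[max(0,i-16):i+1][np.argmin(g[max(0,i-16):i+1])]; f1=S[j:j+16][np.argmin(g[j:j+16])]
  print(off,"bubble mm",S[i]*1e3,S[j]*1e3,"mid",(S[i]+S[j])*500,"lines",n1*1e3,f1*1e3,"mid",(n1+f1)*500)
  print("   ",[int(v/3) for v in g[::4]])
E
python3 pr.py v2;python3 pr.py v1
```

```text
-0.013 bubble mm -9.499999999999973 8.000000000000043 mid -0.749999999999966 lines -12.999999999999977 15.500000000000048 mid 1.2500000000000357
    [73, 73, 73, 72, 70, 69, 68, 67, 68, 66, 64, 62, 62, 77, 95, 110, 111, 114, 111, 106, 108, 101, 87, 76, 66, 61, 57, 55, 61, 66, 69, 70, 69]
-0.011 bubble mm -9.999999999999973 11.000000000000044 mid 0.5000000000000351 lines -13.499999999999977 17.50000000000005 mid 2.0000000000000364
    [73, 74, 74, 75, 73, 72, 73, 71, 72, 70, 69, 68, 75, 89, 115, 130, 135, 136, 137, 135, 134, 134, 129, 110, 83, 71, 62, 58, 61, 67, 72, 74, 74]
-0.009 bubble mm -9.999999999999973 12.500000000000046 mid 1.2500000000000357 lines -14.499999999999979 19.500000000000053 mid 2.500000000000037
    [84, 77, 76, 75, 75, 73, 73, 74, 74, 73, 72, 71, 78, 101, 134, 147, 153, 152, 152, 153, 152, 152, 149, 139, 117, 88, 69, 61, 60, 68, 78, 82, 91]
-0.007 bubble mm -9.999999999999973 13.000000000000046 mid 1.500000000000036 lines -14.999999999999979 19.000000000000053 mid 2.0000000000000364
    [119, 106, 95, 83, 84, 80, 77, 76, 73, 74, 73, 72, 74, 108, 144, 160, 165, 1
[... 1156 characters left out ...]
 78, 95, 112, 134, 144, 152, 155, 167, 187, 179, 164, 142, 116, 87, 73, 63, 59, 59, 65, 71, 74, 78]
-0.007 bubble mm -9.999999999999973 10.500000000000044 mid 0.2500000000000349 lines -15.999999999999979 18.00000000000005 mid 1.0000000000000355
    [118, 105, 96, 83, 82, 78, 76, 75, 72, 73, 73, 86, 116, 135, 154, 161, 165, 168, 184, 204, 203, 191, 166, 142, 115, 86, 72, 64, 64, 70, 80, 82, 95]
-0.005 bubble mm -9.999999999999973 10.500000000000044 mid 0.2500000000000349 lines -16.99999999999998 18.00000000000005 mid 0.5000000000000351
    [155, 147, 134, 131, 118, 110, 107, 90, 82, 79, 77, 87, 102, 142, 164, 170, 171, 176, 192, 202, 209, 206, 182, 150, 122, 91, 80, 74, 84, 93, 108, 117, 124]
```

```bash
python3 -m handwheel '[[0,0,0.02,0,0,0.06,0],[0,0,0.01,0,0,0.06,0],[0,0,0,0,0,0,0],[0,0,0,0,0,0,0],[0,0,0,0,0,0,0],[0,0,0,0,0,0,0],[0,0,0,0,0,0,0],[0,0,0,0,0,0,0],[0,0,0,0,0,0,0],[0,0,0,0,0,0,0]]'
python3 -c "
import v;v.go('v3')"; python3 pr.py v3
```

```text
time: 23.62
position: [0.567, -0.0243, 0.0664]
ee_rot: [0.891, 3.008, 0.003]
contact_force: [-1.8, -0.3, 16.4]
grip_width: 0.0434
t 23.625 tcp [ 0.567  -0.0243  0.0664] beta 0.995 tilt [0.005 0.001] F [-1.8 -0.3 16.4] w 0.0434
-0.013 bubble mm -8.499999999999973 11.000000000000044 mid 1.2500000000000357 lines -12.499999999999977 17.50000000000005 mid 2.500000000000037
    [73, 73, 72, 71, 70, 68, 69, 68, 67, 66, 64, 58, 57, 72, 91, 109, 112, 116, 114, 112, 114, 111, 110, 96, 75, 61, 53, 51, 57, 63, 65, 67, 69]
-0.011 bubble mm -8.999999999999973 12.500000000000046 mid 1.7500000000000362 lines -13.499999999999977 17.50000000000005 mid 2.0000000000000364
    [73, 74, 73, 72, 73, 71, 72, 71, 70, 69, 67, 63, 65, 74, 110, 130, 138, 138, 138, 138, 138, 137, 136, 129, 107, 82, 62, 54, 56, 62, 67, 70, 72]
-0.009 bubble mm -9.499999999999973 14.000000000000048 mid 2.250000000000037 lines -13.999999999999977 19.500000000000053 mid 2.7500000000000373
    [85, 77, 75, 72, 73, 73, 72, 73, 73, 72, 70, 68, 71, 91, 128, 146, 156, 154, 153, 154, 154, 153, 153, 149, 133, 104, 75, 62, 58, 63, 72, 78, 86]
-0.007 bubble mm -9.499999999999973 14.500000000000048 mid 2.500000000000037 lines -14.999999999999979 19.000000000000053 mid 2.0000000000000364
    [121, 107, 96, 83, 83, 79, 77, 75, 73, 73, 72, 72, 74, 105, 142, 161, 167, 167, 165, 165, 164, 164, 163, 160, 152, 122, 90, 71, 70, 76, 93, 106, 127]
-0.005 bubble mm -8.999999999999973 14.500000000000048 mid 2.7500000000000373 lines -15.999999999999979 18.00000000000005 mid 1.0000000000000355
    [157, 148, 135, 130, 118, 109, 108, 91, 82, 78, 73, 78, 80, 109, 139, 164, 171, 171, 170, 169, 168, 168, 167, 161, 152, 134, 109, 83, 98, 113, 130, 148, 176]
```

View pics/v3.png

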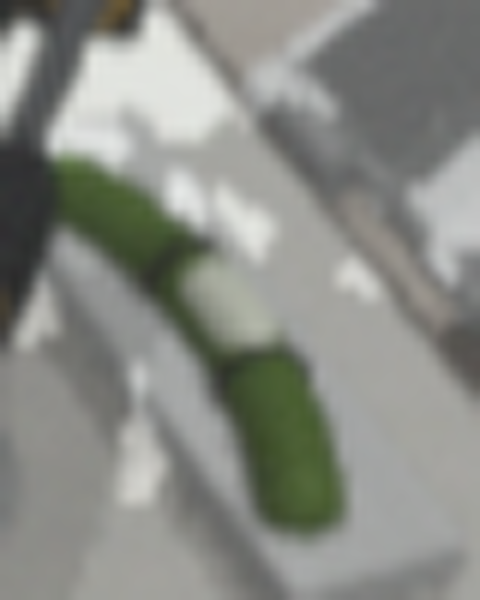

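```bash
python3 -m handwheel '[[0,0,0.02,0,0,0.05,0],[0,0,0,0,0,0,0],[0,0,0,0,0,0,0],[0,0,0,0,0,0,0],[0,0,0,0,0,0,0],[0,0,0,0,0,0,0],[0,0,0,0,0,0,0],[0,0,0,0,0,0,0],[0,0,0,0,0,0,0],[0,0,0,0,0,0,0]]'
python3 -c "
import v;v.go('v4')"; python3 pr.py v4
```

```text
time: 25.02
position: [0.5671, -0.0243, 0.0663]
ee_rot: [0.965, 2.985, 0.003]
contact_force: [-1.8, -0.3, 18.0]
grip_width: 0.0435
t 25.025 tcp [ 0.5671 -0.0243  0.0663] beta 0.945 tilt [0.005 0.001] F [-1.8 -0.3 18. ] w 0.0435
-0.013 bubble mm -8.499999999999973 11.500000000000044 mid 1.500000000000036 lines -12.499999999999977 18.00000000000005 mid 2.7500000000000373
    [75, 73, 72, 71, 70, 68, 66, 66, 66, 65, 64, 57, 56, 67, 89, 110, 112, 115, 114, 112, 115, 112, 110, 97, 77, 62, 53, 49, 57, 65, 66, 68, 69]
-0.011 bubble mm -8.999999999999973 13.500000000000046 mid 2.250000000000037 lines -13.499999999999977 17.50000000000005 mid 2.0000000000000364
    [74, 73, 72, 73, 72, 72, 71, 71, 72, 69, 67, 62, 64, 74, 109, 131, 138, 139, 138, 137, 138, 138, 137, 132, 112, 87, 63, 53, 56, 63, 69, 71, 73]
-0.009 bubble mm -8.999999999999973 14.500000000000048 mid 2.7500000000000373 lines -11.999999999999975 19.500000000000053 mid 3.750000000000038
    [86, 76, 76, 74, 72, 73, 73, 74, 75, 72, 71, 68, 66, 86, 125, 146, 157, 156, 154, 154, 154, 154, 154, 152, 145, 116, 79, 62, 57, 64, 73, 76, 83]
-0.007 bubble mm -8.999999999999973 15.500000000000048 mid 3.2500000000000377 lines -11.999999999999975 19.000000000000053 mid 3.5000000000000377
    [123, 112, 103, 87, 84, 79, 78, 76, 74, 73, 72, 71, 69, 94, 130, 156, 167, 168, 165, 165, 164, 165, 165, 163, 159, 135, 109, 77, 70, 77, 91, 98, 110]
-0.005 bubble mm -7.9999999999999725 15.500000000000048 mid 3.750000000000038 lines -12.499999999999977 18.50000000000005 mid 3.0000000000000373
    [158, 151, 142, 137, 121, 110, 108, 92, 83, 78, 73, 77, 77, 100, 127, 159, 170, 173, 169, 169, 169, 169, 168, 167, 160, 141, 119, 93, 98, 108, 128, 144, 154]
```

View pics/v4.png

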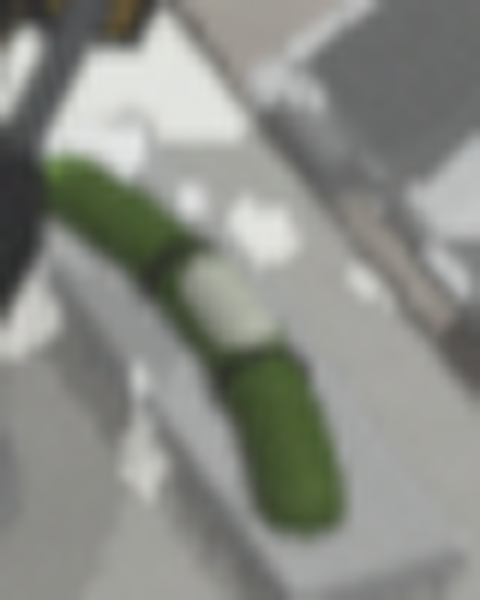

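View pics/v4_full.png

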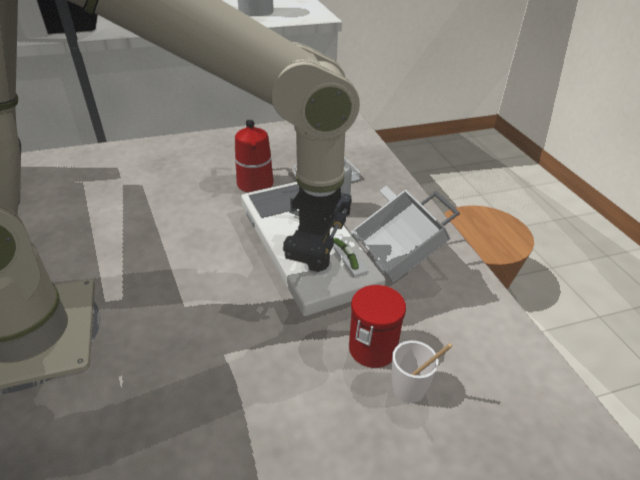

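The bubble sits midway between the lines to within about 1 mm. The lid is open, the canister, cup and pot are where they were, and the push is steady at 18 N. Handing in.

```bash
python3 -c "
from rig import arm
print(arm.observe()['contact_force'],arm.finish_job())"
```

```text
the job is handed in; nothing more can be done
[-2.63331564 -0.70182734 18.00373848] None
```

The job is done and handed in at about 25 s: the lid is open, the knob is held pressed down, and the bubble sits between the two lines.

- **Latch:** I swung the lever aside to about 0.87 rad, read from the picture. The lid is free from about 0.5.
- **Lid:** I lifted it round its hinge by the handle and lowered it to about 2 rad before letting go. The last picture shows it lying open.
- **Knob:** I gripped it (finger opening 43 mm), pressed down and turned it clockwise by about 0.79 rad. The force rose sharply after about 5 mm, which means the plate is at the bottom of its play. It was still about 18 N at hand-in, where 8 N is enough.
- **Bubble:** It is midway between the lines to within about 1 mm. Readings along five lines across the vial disagreed, from about -1.25 to +0.75 mm, because only the side camera could see the vial, at about 0.4–0.5 pixels per mm. The arm blocked the top camera.
- **Bystanders:** The pot, canister and cup look unmoved in the last picture. The arm mostly hides the bottle there, but it looked undisturbed after the lid was opened.

One slip: while checking a command, I typed a downward row together with a stray `--help` option. The clock shows no time passed for it, so it did not run.

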